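Push the board into the tester and press START

ROBOT

A 6-joint arm with a two-finger parallel gripper is mounted at the origin on the work surface. World frame = base frame: x ahead of the robot, y to its left, z up, the work surface at z = 0. Lengths are in m, angles in rad, forces in N, time in s.
With the tool pointing down it reaches from about 0.35 to 0.85 m from the base axis. Payload 8.1 kg.
Tool frame: the origin (TCP) lies where the fingers leave the gripper's body, on its centre line; the fingertips stand 73 mm ahead of it and the grasp point (between the pads) lies 54 mm ahead of it; z points along the fingers, y is the line along which they close (so a half turn about z gives the same grasp; the last joint's range is limited). The gripper opens to 85 mm and grips with 20 to 120 N. Pads are 22 mm wide; open, the fingers measure 114 mm over their backs; the gripper's body (76 mm by 85 mm) begins 54 mm behind the grasp point. The pads swing forward as they close: fully open they stand 13 mm farther back than shut.
Start: joints at [-1.239, 0.13, 1.488, -0, 1.523, -0.085], TCP at [0.243, -0.549, 0.304] pointing down, gripper open.
Joint ranges: [-2.96, 2.96], [-0.89, 2.26], [0.02, 2.5], [-1.34, 4.48], [0, 2.73], [-2.66, 2.66]. Speed limits (rad/s): [2.39, 2.39, 2.79, 3.14, 3.14, 3.14].

INTERFACE

Orientations are given as a rotation vector (axis times angle).
In Python, from bench import env, capture, camera_info gives the robot as it stands.
- The arm moves only by the tool carry_out, never from a script. Its argument "rows" is a list of rows, each an object with "delta_pos": the shift along the tool's x, y, z normalised to -1 to 1, where 1 is 0.02 m, a list of three; "roll": the turn about the tool's z normalised to -1 to 1, where 1 is 0.5 rad. In form: [{"delta_pos": [tx, ty, tz], "roll": roll}, ...]. A call has 1 to 8 rows; each row shifts and turns the commanded pose from where the row before left it, along the tool's axes as they then stand; what a row does not reach is not made up. A row lasts 1/8 s, in which the tool goes at most 62.5 mm and 10.7 degrees, less where a joint would pass 70% of its speed; a pose out of reach is approached as far as the arm can. A call with a number of a shift or a turn outside -1 to 1 is refused whole. A call with a gripper value outside its range is refused whole. "grip" is the opening, from 0 (shut) to 1 (fully open), set as the call begins (left out, the last holds). The fingers move at their own pace and stop on an object; "newtons" is the grip in N (left out, the last holds). Time passes only in rows, so rows that do not move let the fingers close. It gives the time, the measured TCP pose, the force, the opening and the grip force at its end, in the units of the state.
- env.observe(): the state, without advancing time (a new reading comes with each control period).
- capture(name): name is "scene" or "top"; returns (picture, depth): 400x640x3 uint8, red, green, blue; 400x640 float32, m along the optical axis (not along the pixel's ray), 0 where there is no reading.
- camera_info(name): a dict with "vertical_fov" (degrees; the focal length in pixels is half the picture's height over the tangent of half this angle, whatever the lens; pixels are square), "cx", "cy" (the principal point, pixels), "dist" ([k1, k2, p1, p2, k3] as OpenCV has them; the pictures are not rectified), "cam_to_world" (4x4, takes a point from camera to world coordinates). Camera axes: x right, y down, z forward; pixel columns grow to the right and rows downward; lengths in m; the calibration is good to about 2 mm. A picture is of the moment at which its call begins. camera_info takes no time and is no camera call.
- env.finish_job(): hands the job in; it is judged then, once.
The state is a dict: "clock": time; "q": joint angles; "qvel": joint speeds; "joint_efforts": joint torques, N m; "ee_pos": TCP position; "tcp_rot": TCP orientation; "contact_force": force on the tool from outside, world axes, zero at the start; "torque": the same for the moment, N m; "gripper_width": finger opening in m; "grasp_force": force on a finger pad.
Only numpy, scipy, OpenCV 4.12 (cv2) and the standard library are available. Lean on these libraries where they do the work, as an engineer would, in place of code of your own. Each camera call takes 0.05 s, during which the arm holds its last target. There are 200 camera calls.

TASK

A repaired board is waiting in the tester's tray: push the orange plate with the fingertips until the tray is fully home, then press the green key down gently with the fingertips, let it come up again and move away. The push-button stations are loose: do not pick up, shift or tip any of them, do not touch the red and yellow ones, and leave everything else on the bench where it is.

Things in the scene. Friction and masses are not known exactly. Their poses are not given: they have to be found in the camera images.
- tester: The board tester, fixed to the mat: a case 170 (x) x 150 (y) x 62 mm high with a beige top and a dark display window, open at the front. Origin: centre of its underside. Its front faces its own -x (towards the robot, more or less); the tray slides into it along its own +x.
- tray (a joint): How far the tester's tray is out, m: 0 = fully home against its stop, 0.08 = fully out. Starts 0.035 to 0.07 out. It slides stiffly (about 2.5 N of friction), has no spring and stays where it is left; the stop is hard. It counts as home within 4 mm.
- tray_push (a point): Centre of the front face of the tray's orange push plate, which is upright, 90 mm wide (tester's y), 6 mm thick, 45 mm tall from 10 to 55 mm above the tester's underside; this point is 32.5 mm above the underside. The aluminium tray carrying a circuit board runs back from the plate into the case. When the tray is home this point lies 118 mm from the tester's origin along the tester's -x, the plate standing 27 mm clear in front of the case. Its axes are the tester's.
- green_box: Loose push-button station, 0.5 kg: a grey square box 66 x 66 x 40 mm with one round green key on top; the START button, the one to press. Origin: centre of its underside, z up. It is not fixed to the mat.
- green_key (a joint): How far the green key is pressed, m: 0 = up, 0.006 = fully down. Spring: moves at 1.5 N, 3.3 N half way, 5 N fully down, and comes up by itself. The press registers from half way (0.003).
- green_key_top (a point): Centre of the top of the green key (32 mm across, black collar 48 mm across), 58 mm above the station's underside when up.
- red_box: Loose push-button station, 0.5 kg: a grey square box 66 x 66 x 40 mm with one round red key on top; to be left alone. Origin: centre of its underside, z up. It is not fixed to the mat.
- red_key (a joint): How far the red key is pressed, m: 0 = up, 0.006 = fully down. Spring: moves at 1.5 N, 3.3 N half way, 5 N fully down, and comes up by itself.
- red_key_top (a point): Centre of the top of the red key (32 mm across, black collar 48 mm across), 58 mm above the station's underside when up.
- yellow_box: Loose push-button station, 0.5 kg: a grey square box 66 x 66 x 40 mm with one round yellow key on top; to be left alone. Origin: centre of its underside, z up. It is not fixed to the mat.
- yellow_key (a joint): How far the yellow key is pressed, m: 0 = up, 0.006 = fully down. Spring: moves at 1.5 N, 3.3 N half way, 5 N fully down, and comes up by itself.
- yellow_key_top (a point): Centre of the top of the yellow key (32 mm across, black collar 48 mm across), 58 mm above the station's underside when up.
- flux_jar: Amber jar, 48 mm across, 50 mm tall, loose; bystander. Origin: centre of its underside.
- solder_spool: White spool standing on end, 54 mm across, 40 mm tall, loose; bystander. Origin: centre of its underside.
- screwdriver: Screwdriver with a green handle, 170 mm long, lying along its x, loose; bystander. Origin at its middle, on the mat.
- spare_board: Dark blue circuit board 110 x 70 x 4 mm with components up to 9 mm high, lying loose; bystander. Origin: centre of its underside.
- parts_tray: Small white divided tray 90 x 120 x 22 mm, loose; bystander. Origin: centre of its underside.
Things that resemble listed ones, but are neither listed nor needed, are in the scene too. What is shaped like the green_box but blue or pink is not meant.

How it is judged:
On the way, in this order (a step that is already met when the one before it is completed fails the run):
1. the tray is pushed fully home (within 4 mm) (value of joint tray below 0.004 m), for 0.2 s.
2. the green key is pressed at least half way by the fingers (value of joint green_key above 0.003 m and contact force between the fingers and green_box above 1 N), for 0.1 s.
3. the green key is let up and the fingers are off it (value of joint green_key below 0.0015 m and contact force between the fingers and green_box below 0.1 N), for 0.2 s.
At the end, for the whole second after the job is handed in: The tray is home within 4 mm, all three keys are up, the three stations stand upright, at rest and within 15 mm of where they started, and the other things lie within 15 mm of where they started (value of joint tray below 0.004 m and value of joint each of green_key, red_key, yellow_key below 0.0015 m and distance of each of green_box, red_box, yellow_box, flux_jar, solder_spool, screwdriver, spare_board, parts_tray from where it was at the start of the episode below 0.015 m and angle between each of green_box, red_box, yellow_box's own z axis and vertical below 0.1 rad and linear speed of each of green_box, red_box, yellow_box below 0.02 m/s); the robot touches nothing.
It fails at once if the green key is pressed before the tray is home (value of joint green_key above 0.003 m and value of joint tray above 0.006 m).
It fails at once if the green station is pressed harder than 25 N (contact force between the fingers and green_box above 25 N).
It fails at once if the red or the yellow station is touched (contact force between any of the fingers, the arm and red_box above 1 N or contact force between any of the fingers, the arm and yellow_box above 1 N).
It fails at once if a push-button station is lifted, carried, shoved more than 15 mm or tipped (distance of any of green_box, red_box, yellow_box from where it was at the start of the episode above 0.015 m or angle between any of green_box, red_box, yellow_box's own z axis and vertical above 0.2 rad).
It fails at once if another thing on the bench is moved more than 15 mm (distance of any of flux_jar, solder_spool, screwdriver, spare_board, parts_tray from where it was at the start of the episode above 0.015 m).
It also fails if it takes over 48 s, if anything falls off the work surface, if the arm or the gripper's body presses on something with over 40 N, if the wrist force passes 120 N, or if a joint passes its speed limit or range.

## Working session

There is one attempt and no reset: what is moved stays moved. The work goes in short steps, Python scripts to look and compute and a tool call to move; the robot and the scene stay as the last step left them, time stands still between calls to the robot, and variables do not carry over. Pictures are saved under pics/ and viewed, at most 10 in all, crops included, and the job is handed in when it is done.

Besides the shell and the picture viewer there is one more tool, called as a command line: name --argument value ..., lists and objects as JSON in quotes. carry_out: Moves the arm, as the interface text tells. Its arguments: {"type":"object","properties":{"rows":{"type":"array"},"grip":{"type":"number"},"newtons":{"type":"number"}},"required":["rows"]}

```bash
ls; mkdir -p pics
cat > h.py <<'E'
import numpy as np, cv2, pickle
from bench import env, capture, camera_info
def K(n):
    c=camera_info(n); f=200/np.tan(np.radians(c['vertical_fov'])/2)
    return np.array([[f,0,c['cx']],[0,f,c['cy']],[0,0,1]]),np.array(c['dist']),np.array(c['cam_to_world'])
def pts(n,uv,d):
    k,ds,T=K(n); uv=np.array(uv,float).reshape(-1,1,2)
    r=cv2.undistortPoints(uv,k,ds).reshape(-1,2); d=np.array(d).reshape(-1,1)
    P=np.hstack([r*d,d]); return P@T[:3,:3].T+T[:3,3]
def plane(n,uv,z):
    k,ds,T=K(n); r=cv2.undistortPoints(np.array(uv,float).reshape(-1,1,2),k,ds).reshape(-1,2)
    w=np.hstack([r,np.ones((len(r),1))])@T[:3,:3].T; return T[:3,3]+w*((z-T[2,3])/w[:,2:])
def proj(n,P):
    k,ds,T=K(n); R=T[:3,:3].T; return cv2.projectPoints(np.array(P,float),cv2.Rodrigues(R)[0],-R@T[:3,3],k,ds)[0].reshape(-1,2)
def snap(n,tag):
    p,d=capture(n); np.savez(f'{tag}.npz',p=p,d=d); cv2.imwrite(f'pics/{tag}.png',p[:,:,::-1]); return p,d
E
python3 -c "
from h import *
for n in('top','scene'): snap(n,n+'0'); print(camera_info(n))
print(env.observe())"
```

```text
pics
{'vertical_fov': 51.38567733258798, 'cx': 315.44859447560265, 'cy': 200.86804068090274, 'dist': array([0.03157897, 0.        , 0.        , 0.        , 0.        ]), 'cam_to_world': array([[ 0.00564102, -0.99288796,  0.11891881,  0.47730133],
       [-0.99995736, -0.00647026, -0.00658821,  0.03817536],
       [ 0.00731079, -0.11887657, -0.99288212,  1.20743649],
       [ 0.        ,  0.        ,  0.        ,  1.        ]])}
{'vertical_fov': 51.78386643982278, 'cx': 319.2562609950007, 'cy': 206.31958398325486, 'dist': array([-0.07796989,  0.        ,  0.        ,  0.        ,  0.        ]), 'cam_to_world': array([[-0.79160938,  0.32329656, -0.51849198,  1.20395701],
       [ 0.61098856,  0.42839528, -0.6657105 ,  0.77327668],
       [ 0.0068976 , -0.84377534, -0.53665221,  0.66040052],
       [ 0.        ,  0.        ,  0.        ,  1.        ]])}
{'clock': 0.1, 'q': array([-1.23934622e+00,  1.31107140e-01,  1.48914496e+00,  1.53147877e-05,
        1.52303344e+00, -8.54254568e-02]), 'qvel': array([ 9.94845971e-05, -2.47466777e-03, -2.38972786e-04,  3.51163684e-04,
       -1.56719603e-03, -1.02495462e-03]), 'joint_efforts': array([ 7.98837282e-04, -5.70951104e+01, -5.01941299e+01, -1.64930671e-04,
        8.12931190e-03, -7.06593551e-05]), 'ee_pos': array([ 0.24283205, -0.54825631,  0.30295036]), 'tcp_rot': array([-3.07194874e+00, -6.49746068e-01,  3.02278781e-04]), 'contact_force': array([ 0.3416139 , -0.17166425,  0.00549557]), 'torque': array([ 0.01638021, -0.0160375 , -0.04968995]), 'grasp_force': 0.0, 'gripper_width': 0.08538747269375745}
```

View pics/top0.png

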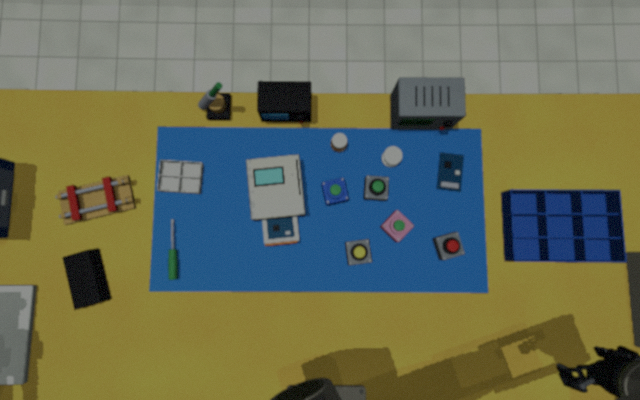

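View pics/scene0.png

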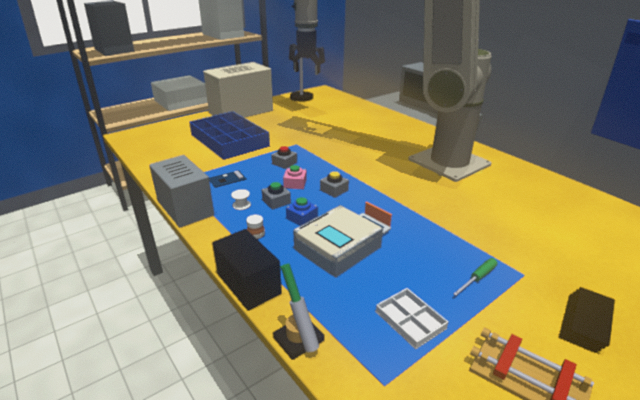

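In the top picture, three stations have a green key: blue at (335,190), grey at (376,187) and pink at (398,225). I choose the grey one at (376,187). Red is at (450,246) and yellow at (359,252). The orange plate is at about (282,242), in front of the tester at (275,187). A close crop will check this choice.

```bash
python3 -c "
from h import *
p=np.load('top0.npz')['p'][140:275,235:415]; cv2.imwrite('pics/c1.png',cv2.resize(p[:,:,::-1],None,fx=4.4,fy=4.4,interpolation=cv2.INTER_CUBIC))
z=np.load('top0.npz');d=z['d'];hsv=cv2.cvtColor(z['p'],cv2.COLOR_RGB2HSV)
# heights around
v,u=np.mgrid[140:275,235:475]
P=pts('top',np.stack([u.ravel(),v.ravel()],1),d[v,u].ravel());c=z['p'][v,u].reshape(-1,3);h=hsv[v,u].reshape(-1,3)
def rep(n,m):
    q=P[m]; print(n,m.sum(),q.mean(0).round(4),q.min(0).round(3),q.max(0).round(3)); return q
U=u.ravel();V=v.ravel()
g=(h[:,0]>45)&(h[:,0]<80)&(h[:,1]>110)&(P[:,2]>.03)
for n,a,b in(('blue',335,190),('grey',376,187),('pink',398,225)): rep(n,g&(abs(U-a)<14)&(abs(V-b)<14))
for n,a,b in(('blue',335,190),('grey',376,187),('pink',398,225),('yel',359,252),('red',450,246)):
  m=(abs(U-a)<20)&(abs(V-b)<20)&(P[:,2]>.03)&(P[:,2]<.07); q=rep('box '+n,m); print(cv2.minAreaRect((q[:,:2]*1000).astype(np.float32)))
m=(U<312)&(P[:,2]>.05)&(V<225);q=rep('tester',m);print(cv2.minAreaRect((q[:,:2]*1000).astype(np.float32)))
m=((h[:,0]<18))&(h[:,1]>100)&(U<312)&(V>225)&(P[:,2]>.02);q=rep('plate',m);print(cv2.minAreaRect((q[:,:2]*1000).astype(np.float32)))
"
```

```text
blue 76 [ 0.6464 -0.0239  0.0645] [ 0.633 -0.038  0.06 ] [ 0.659 -0.012  0.071]
grey 125 [ 0.6545 -0.139   0.0814] [ 0.477 -0.161  0.05 ] [0.675 0.038 1.207]
pink 63 [ 0.5489 -0.1989  0.0651] [ 0.538 -0.211  0.059] [ 0.56  -0.188  0.069]
box blue 544 [ 0.6465 -0.0236  0.0494] [ 0.611 -0.062  0.03 ] [0.686 0.012 0.069]
((648.302734375, -24.166412353515625), (66.28076171875, 66.25982666015625), 12.897770881652832)
box grey 548 [ 0.6568 -0.1407  0.0491] [ 0.624 -0.176  0.03 ] [ 0.692 -0.108  0.07 ]
((658.5271606445312, -142.42955017089844), (66.19239807128906, 66.19857025146484), 86.40536499023438)
box pink 560 [ 0.5492 -0.197   0.0495] [ 0.506 -0.245  0.03 ] [ 0.593 -0.155  0.069]
((549.734619140625, -199.2421112060547), (66.16040802001953, 65.30611419677734), 45.582183837890625)
box yel 567 [ 0.4762 -0.0884  0.0493] [ 0.441 -0.125  0.033] [ 0.511 -0.053  0.069]
((476.3895568847656, -89.96451568603516), (65.67939758300781, 66.57381439208984), 7.7089996337890625)
box red 618 [ 0.494  -0.3403  0.049 ] [ 0.454 -0.383  0.031] [ 0.535 -0.304  0.069]
((494.73175048828125, -343.94970703125), (69.2252426147461, 68.40615844726562), 15.183736801147461)
tester 3290 [0.6524 0.142  0.0758] [0.477 0.038 0.051] [0.747 0.226 1.207]
((603.905029296875, 135.26820373535156), (279.0691833496094, 154.73341369628906), 8.478004455566406)
plate 37 [0.4981 0.1227 0.0552] [0.495 0.086 0.034] [0.503 0.163 0.062]
((498.0654602050781, 124.21280670166016), (2.8304426670074463, 76.87840270996094), 6.279259204864502)
```

View pics/c1.png

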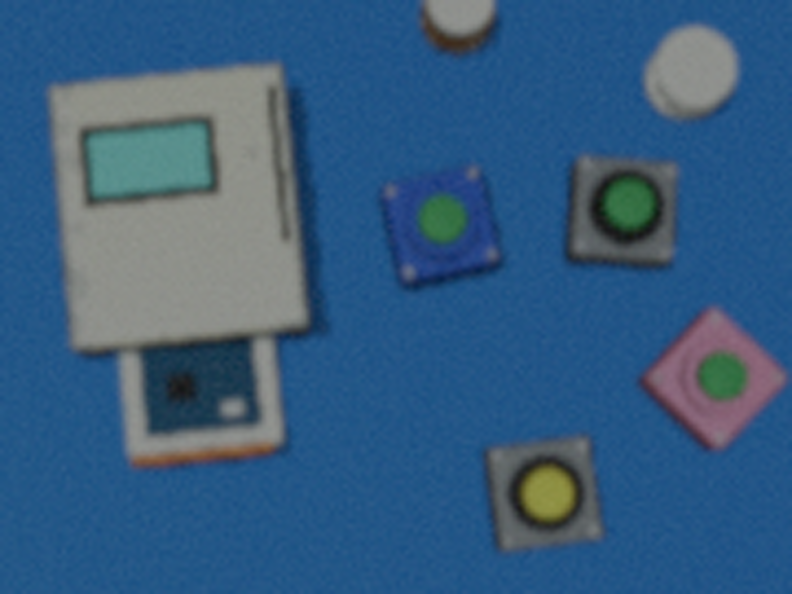

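The crop confirms that the grey station with a black collar and green key, at crop (630,205), is the one to press. The tester is turned about 5°, and its plate edge runs from crop (130,462) to (283,448). Next I compute positions.

```bash
python3 -c "
from h import *
f=lambda a:np.array(a)/4.4+[235,140]-.4
k=plane('top',f([[631,205]]),.058);print('key',k)
b=plane('top',f([[573,157],[679,165],[672,264],[570,254]]),.04);print('box ctr',b.mean(0))
t=plane('top',f([[50,87],[283,66],[310,328],[75,350]]),.062);print(t.round(4))
o=t.mean(0);e=t[0]-t[3]+t[1]-t[2];yaw=np.arctan2(e[1],e[0]);e2=t[0]-t[1]+t[3]-t[2];print('tester',o,yaw,np.arctan2(-e2[0],e2[1]))
X=np.array([np.cos(yaw),np.sin(yaw)]);print('home push pt',o[:2]-.118*X)
q=plane('top',f([[130,459],[283,447]]),.055);print('plate',q,q.mean(0)); print('out',-(q.mean(0)[:2]-o[:2])@X-.118, (q.mean(0)[:2]-o[:2])@np.array([-X[1],X[0]]))
R=cv2.Rodrigues(env.observe()['tcp_rot'])[0];print(R.round(4));Y=np.arctan2(R[1,0],R[0,0]);print('roll',Y-yaw)
tgt=np.r_[o[:2]-.25*X,.25];print(tgt)
"
```

```text
key [[ 0.65746608 -0.14424417  0.058     ]]
box ctr [ 0.65709153 -0.14220774  0.04      ]
[[0.7303 0.2259 0.062 ]
 [0.7452 0.0778 0.062 ]
 [0.5773 0.0591 0.062 ]
 [0.5626 0.2061 0.062 ]]
tester [0.65386071 0.14222077 0.062     ] 0.1142942264528119 0.09981251587896144
home push pt [0.5366306  0.12876339]
plate [[0.49503746 0.171106   0.055     ]
 [0.50301629 0.07549329 0.055     ]] [0.49902688 0.12329965 0.055     ]
out 0.037981493847436626 -0.0011395617231595608
[[ 9.144e-01  4.049e-01 -5.000e-04]
 [ 4.049e-01 -9.144e-01  1.600e-03]
 [ 2.000e-04 -1.700e-03 -1.000e+00]]
roll 0.3025804625050853
[0.40549183 0.11370938 0.25      ]
```

carry_out --grip 0 --rows '[{"delta_pos":[0,0,0],"roll":0.31},{"delta_pos":[0,0,0],"roll":0.31},{"delta_pos":[0.7,-1,0],"roll":0},{"delta_pos":[0.7,-1,0],"roll":0},{"delta_pos":[0.7,-1,0],"roll":0},{"delta_pos":[0.7,-1,0],"roll":0},{"delta_pos":[0.7,-1,0],"roll":0},{"delta_pos":[0.7,-1,0],"roll":0}]'

```text
clock: 1.1
ee_pos: [0.3143, -0.4189, 0.3039]
tcp_rot: [-3.137, -0.168, -0.0]
contact_force: [0.2, 0.3, 0.1]
gripper_width: -0.0003
grasp_force: 0.0
```

carry_out --rows '[{"delta_pos":[0.7,-1,0],"roll":0},{"delta_pos":[0.7,-1,0],"roll":0},{"delta_pos":[0.7,-1,0],"roll":0},{"delta_pos":[0.7,-1,0],"roll":0},{"delta_pos":[0.7,-1,0],"roll":0},{"delta_pos":[0.7,-1,0],"roll":0},{"delta_pos":[0.7,-1,0],"roll":0},{"delta_pos":[0.7,-1,0],"roll":0}]'

```text
clock: 2.1
ee_pos: [0.4083, -0.2479, 0.3039]
tcp_rot: [3.137, 0.168, 0.0]
contact_force: [-0.7, -0.3, 1.2]
gripper_width: 0.0002
grasp_force: 0.0
```

carry_out --rows '[{"delta_pos":[0.7,-1,0],"roll":0},{"delta_pos":[0.7,-1,0],"roll":0},{"delta_pos":[0.7,-1,0],"roll":0},{"delta_pos":[0.3,-1,0],"roll":0},{"delta_pos":[0,-1,0],"roll":0},{"delta_pos":[0,-1,0],"roll":0},{"delta_pos":[0,-1,0],"roll":0},{"delta_pos":[0,-1,0],"roll":0}]'

```text
clock: 3.1
ee_pos: [0.438, -0.0839, 0.3039]
tcp_rot: [3.137, 0.168, 0.0]
contact_force: [-0.3, -0.0, 0.3]
gripper_width: -0.0003
grasp_force: 0.0
```

carry_out --rows '[{"delta_pos":[0,-1,0],"roll":0},{"delta_pos":[0,-1,0],"roll":0},{"delta_pos":[0,-1,0],"roll":0},{"delta_pos":[0,-1,0],"roll":0},{"delta_pos":[0,-1,1],"roll":0},{"delta_pos":[0,-1,1],"roll":0},{"delta_pos":[0,-1,1],"roll":0},{"delta_pos":[0,-1,1],"roll":0}]'

```text
clock: 4.1
ee_pos: [0.4209, 0.0749, 0.2233]
tcp_rot: [3.137, 0.168, 0.001]
contact_force: [0.6, 0.5, 0.4]
gripper_width: -0.0
grasp_force: 0.0
```

carry_out --rows '[{"delta_pos":[0,-1,1],"roll":0},{"delta_pos":[0,-1,1],"roll":0},{"delta_pos":[0,0,1],"roll":0},{"delta_pos":[0,0,1],"roll":0},{"delta_pos":[0,0,1],"roll":0},{"delta_pos":[0,0,0.8],"roll":0},{"delta_pos":[0,0,0],"roll":0}]'

```text
clock: 4.97
ee_pos: [0.416, 0.1137, 0.1067]
tcp_rot: [3.137, 0.168, -0.004]
contact_force: [-0.4, 0.2, 0.1]
gripper_width: -0.0004
grasp_force: 0.0
```

```bash
python3 -c "
from h import *
p,d=snap('scene','s1'); a=p[150:300,250:450]; b=snap('top','t1')[0][175:275,215:345]
cv2.imwrite('pics/c2.png',np.hstack([cv2.resize(a[:,:,::-1],(400,300)),cv2.resize(b[:,:,::-1],(390,300))]))
print(env.observe()['ee_pos'],env.observe()['contact_force'])"
```

```text
[0.41741959 0.11381975 0.10832792] [-0.25138634 -0.13488594  0.42487073]
```

View pics/c2.png

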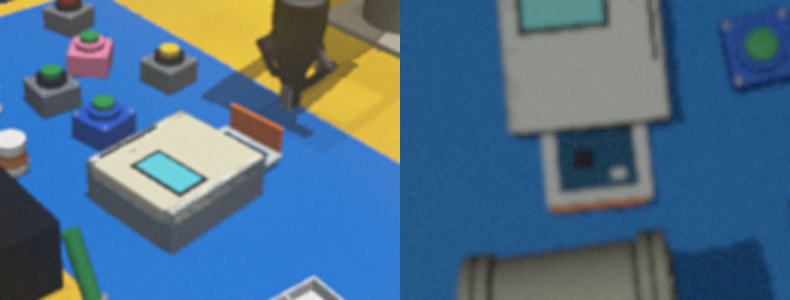

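The left panel shows the shut fingertips upright in front of the orange plate. The right panel shows the arm in line with the plate at crop (600,208). The tray is still out, so now I push.

carry_out --rows '[{"delta_pos":[1,0,0.4],"roll":0},{"delta_pos":[1,0,0],"roll":0},{"delta_pos":[0.5,0,0],"roll":0},{"delta_pos":[0.5,0,0],"roll":0},{"delta_pos":[0.5,0,0],"roll":0},{"delta_pos":[0.5,0,0],"roll":0},{"delta_pos":[0.4,0,0],"roll":0},{"delta_pos":[0.3,0,0],"roll":0}]'

```text
clock: 6.08
ee_pos: [0.5111, 0.1239, 0.0998]
tcp_rot: [-3.137, -0.168, 0.001]
contact_force: [-2.6, 0.9, 2.1]
gripper_width: 0.0001
grasp_force: 1.4
```

carry_out --rows '[{"delta_pos":[0.2,0,0],"roll":0},{"delta_pos":[0.2,0,0],"roll":0},{"delta_pos":[0.2,0,0],"roll":0},{"delta_pos":[0.1,0,0],"roll":0}]'

```text
clock: 6.58
ee_pos: [0.5248, 0.1253, 0.0998]
tcp_rot: [-3.137, -0.168, 0.0]
contact_force: [-1.9, 0.6, 1.2]
gripper_width: -0.0003
grasp_force: 1.3
```

carry_out --rows '[{"delta_pos":[0.15,0,0],"roll":0},{"delta_pos":[0.1,0,0],"roll":0},{"delta_pos":[0,0,0],"roll":0}]'

```text
clock: 6.95
ee_pos: [0.5257, 0.1254, 0.099]
tcp_rot: [3.136, 0.168, -0.016]
contact_force: [-25.9, -2.2, 19.4]
gripper_width: -0.0002
grasp_force: 13.2
```

carry_out --rows '[{"delta_pos":[-0.3,0,0],"roll":0},{"delta_pos":[-1,0,0],"roll":0},{"delta_pos":[-1,0,0],"roll":0},{"delta_pos":[-1,0,-1],"roll":0},{"delta_pos":[0,0,-1],"roll":0},{"delta_pos":[0,0,-1],"roll":0},{"delta_pos":[0,0,-1],"roll":0},{"delta_pos":[0,0,-1],"roll":0}]'

```text
clock: 7.95
ee_pos: [0.4646, 0.1186, 0.201]
tcp_rot: [3.137, 0.167, 0.003]
contact_force: [-0.3, 0.1, -0.0]
gripper_width: 0.0002
grasp_force: 0.0
```

carry_out --rows '[{"delta_pos":[0,1,-1],"roll":0},{"delta_pos":[0,1,0],"roll":0},{"delta_pos":[0,1,0],"roll":0},{"delta_pos":[0,1,0],"roll":0}]'

```text
clock: 8.45
ee_pos: [0.4732, 0.0383, 0.2204]
tcp_rot: [3.137, 0.167, 0.003]
contact_force: [0.2, -0.5, 0.2]
gripper_width: -0.0002
grasp_force: 0.0
```

```bash
python3 -c "
from h import *
p,d=snap('top','t2'); s,_=snap('scene','s2')
cv2.imwrite('pics/c3.png',np.hstack([cv2.resize(p[140:250,235:375,::-1],(420,330)),cv2.resize(s[170:280,270:400,::-1],(370,330))]))
v,u=np.mgrid[215:255,255:310];c=p[v,u].reshape(-1,3);h=cv2.cvtColor(p,cv2.COLOR_RGB2HSV)[v,u].reshape(-1,3)
m=(h[:,0]<18)&(h[:,1]>110);uv=np.stack([u.ravel(),v.ravel()],1)[m];q=plane('top',uv,.055);print(len(q),np.median(q,0),uv.min(0),uv.max(0))
print(env.observe()['ee_pos'])"
```

```text
9 [0.53611122 0.15856219 0.055     ] [265 229] [272 230]
[0.47325611 0.03756925 0.22031694]
```

View pics/c3.png

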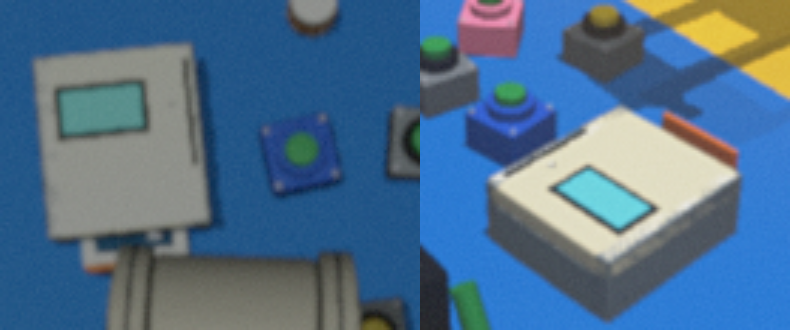

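The tray is home: the plate sits close to the case at crop (95,265), and the stop reaction was 26 N. Now I go over the green key.

carry_out --rows '[{"delta_pos":[0.82,1,0],"roll":0},{"delta_pos":[0.82,1,0],"roll":0},{"delta_pos":[0.82,1,0],"roll":0},{"delta_pos":[0.82,1,0],"roll":0},{"delta_pos":[0.82,1,0],"roll":0},{"delta_pos":[0.82,1,0],"roll":0},{"delta_pos":[0.82,1,0],"roll":0},{"delta_pos":[0.82,1,0],"roll":0}]'

```text
clock: 9.55
ee_pos: [0.6211, -0.106, 0.22]
tcp_rot: [3.137, 0.168, 0.001]
contact_force: [0.1, -0.2, -0.0]
gripper_width: 0.0004
grasp_force: 0.0
```

carry_out --rows '[{"delta_pos":[0.82,1,0],"roll":0},{"delta_pos":[0.82,1,0],"roll":0},{"delta_pos":[0,0,1],"roll":0},{"delta_pos":[0,0,1],"roll":0},{"delta_pos":[0,0,1],"roll":0},{"delta_pos":[0,0,0],"roll":0}]'

```text
clock: 10.3
ee_pos: [0.6548, -0.141, 0.1562]
tcp_rot: [-3.135, -0.168, 0.009]
contact_force: [-0.3, 0.3, -0.2]
gripper_width: -0.0004
grasp_force: 0.0
```

```bash
python3 -c "
from h import *
s,_=snap('scene','s3');o=env.observe();print(o['ee_pos'],proj('scene',[o['ee_pos']-[0,0,.073],[.6575,-.143,.058]]))
cv2.imwrite('pics/c4.png',cv2.resize(s[130:230,225:355,::-1],(780,600),interpolation=cv2.INTER_CUBIC))"
```

```text
[ 0.65583625 -0.14141773  0.15815007] [[275.10782316 177.66953062]
 [274.80007281 185.71501637]]
```

View pics/c4.png

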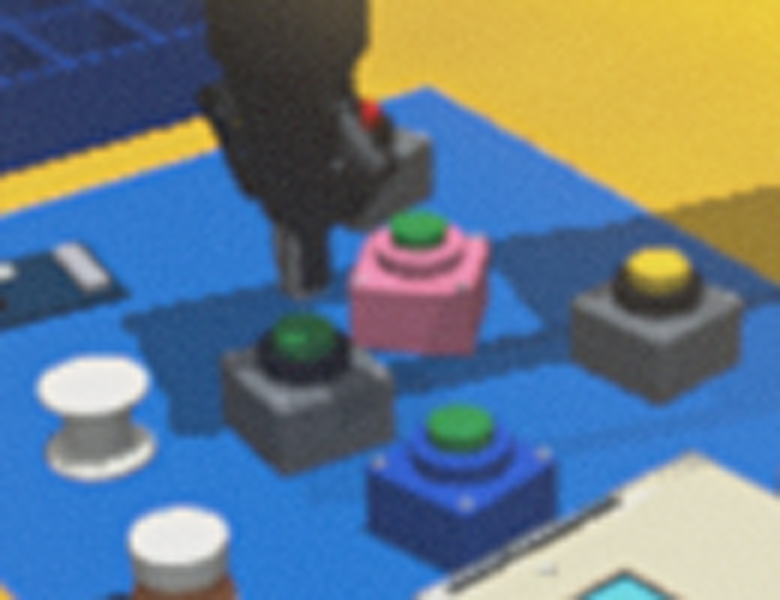

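The fingertips at crop (303,290) are right above the green key at (303,337), and clear of the pink and blue stations. Pressing gently.

carry_out --rows '[{"delta_pos":[0.05,0.05,0.6],"roll":0},{"delta_pos":[0,0,0.5],"roll":0},{"delta_pos":[0,0,0.15],"roll":0},{"delta_pos":[0,0,0.1],"roll":0},{"delta_pos":[0,0,0.1],"roll":0}]'

```text
clock: 10.98
ee_pos: [0.6581, -0.1431, 0.1315]
tcp_rot: [3.137, 0.168, -0.0]
contact_force: [-7.1, 0.1, 17.4]
gripper_width: -0.0
grasp_force: 8.9
```

carry_out --rows '[{"delta_pos":[0,0,-0.1],"roll":0}]'

```text
clock: 11.1
ee_pos: [0.658, -0.1431, 0.1333]
tcp_rot: [3.137, 0.168, -0.0]
contact_force: [-2.7, 0.5, 3.9]
gripper_width: 0.0
grasp_force: 1.9
```

carry_out --rows '[{"delta_pos":[0,0,0.03],"roll":0},{"delta_pos":[0,0,0],"roll":0},{"delta_pos":[0,0,0],"roll":0}]'

```text
clock: 11.48
ee_pos: [0.6583, -0.1431, 0.1324]
tcp_rot: [3.137, 0.168, 0.001]
contact_force: [-2.0, 0.6, 5.3]
gripper_width: -0.0
grasp_force: 2.2
```

carry_out --rows '[{"delta_pos":[0,0,-0.2],"roll":0},{"delta_pos":[0,0,-0.3],"roll":0},{"delta_pos":[0,0,-1],"roll":0},{"delta_pos":[0,0,-1],"roll":0},{"delta_pos":[0,0,-1],"roll":0},{"delta_pos":[0,0,-1],"roll":0},{"delta_pos":[0,0,-1],"roll":0},{"delta_pos":[0,0,-1],"roll":0}]'

```text
clock: 12.48
ee_pos: [0.658, -0.1431, 0.2638]
tcp_rot: [3.137, 0.168, 0.0]
contact_force: [0.1, 1.0, -0.0]
gripper_width: 0.0
grasp_force: 0.0
```

carry_out --rows '[{"delta_pos":[-1,0,0],"roll":0},{"delta_pos":[-1,0,0],"roll":0},{"delta_pos":[-1,0,0],"roll":0},{"delta_pos":[-1,0,0],"roll":0},{"delta_pos":[-1,0,0],"roll":0},{"delta_pos":[-1,0,0],"roll":0},{"delta_pos":[0,0,0],"roll":0},{"delta_pos":[0,0,0],"roll":0}]'

```text
clock: 13.48
ee_pos: [0.5393, -0.1559, 0.2629]
tcp_rot: [3.137, 0.167, 0.001]
contact_force: [-0.1, -0.1, -0.2]
gripper_width: -0.0002
grasp_force: 0.0
```

```bash
python3 -c "
from h import *
s,_=snap('scene','s4');a=np.load('scene0.npz')['p'];o=env.observe();print(o['ee_pos'],o['contact_force'])
f=lambda p:cv2.resize(p[130:270,225:400,::-1],(400,320))
cv2.imwrite('pics/c5.png',np.hstack([f(a),f(s)]))"
```

```text
[ 0.53937201 -0.15586152  0.26272521] [ 0.39064057  0.14751808 -0.23695309]
```

View pics/c5.png

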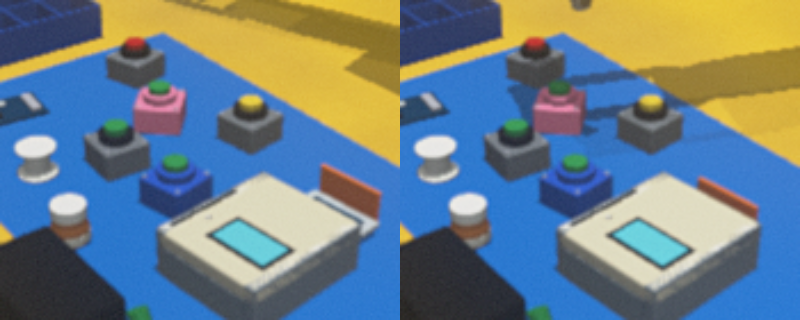

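Comparing before (left) with after (right), the plate is in at (728,195), the green key is up at (515,128), and every station and bystander is in place. I'm handing the job in.

```bash
python3 -c "
from h import *
print(env.finish_job())"
```

```text
the job is handed in; nothing more can be done
None
```

The job is handed in, with no verdict returned: the tray was pushed against its stop (about 26 N reaction), and the grey station's green key was held down at about 5 N (brief peak about 17 N, limit 25 N) and came up again; the final picture shows no visible shift of any station or nearby item.

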